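Swap the pot, jar and label roll into their own dishes

TASK

The sample pot, the spice jar and the label roll have each been put down in the wrong dish. Swap them round so that the pot stands on the round wooden paddle with the handle, the jar in the square wooden tray and the label roll in the round steel saucer, each upright in the middle of its dish and let go; the empty black mat is a free spot for parking one of them meanwhile. Leave the cheese wedge and the timer where they are.

Things in the scene. Friction and masses are not known exactly. Their poses are not given: they have to be found in the camera images.
- sample_pot: small tapered dairy sample pot with a printed side and a foil lid, upright, 72 mm high; it is about 68 mm wide under the lid and narrower below, so it is taken from any side at about 45 mm above its underside; 0.1 kg. It starts in the saucer. Origin: centre of its underside; z up along its axis
- label_roll: roll of blank white labels standing on end, a plain white cylinder 61 mm in diameter and 40 mm high with a small bore in its top (the bore does not reach through, grip it by the outside); 0.12 kg. It starts in the square tray. Origin: centre of its underside; z up along its axis
- spice_jar: upright round spice jar with a white cap, 47 mm in diameter and 98 mm high; 0.11 kg. It starts on the paddle. Origin: centre of its underside; z up along its axis
- paddle: small light-wood serving paddle: a round head 98 mm in diameter with a low rim, and a short handle 26 mm wide along the body's +x, ending 106 mm from the origin. Inner floor 86 mm across, 5 mm above the worktop; rim top 10 mm above the worktop. Fixed to the worktop; its place varies. Origin: on the worktop, under its centre; z up (centre of the round head). The sample pot belongs here
- square_tray: square wooden tray, 96 x 96 mm outside, 84 x 84 mm inside; inner floor 5 mm above the worktop, rim top 10 mm. Fixed to the worktop; its place varies. Origin: on the worktop, under its centre; z up, x and y along its sides. The spice jar belongs here
- saucer: round steel saucer without a handle, 100 mm across, inner floor at least 82 mm across and 5 mm above the worktop, rim top 10 mm. Fixed to the worktop; its place varies. Origin: on the worktop, under its centre; z up. The label roll belongs here
- mat: flat round black rubber mat, 90 mm across and 3 mm thick, empty at the start: a free spot to park one thing on. Fixed to the worktop; its place varies. Origin: on the worktop, under its centre; z up
- cheese_wedge: cheese wedge, 126 x 92 mm and 46 mm high, lying loose among the dishes; to be left where it is. Origin: centre of its underside; x along its length
- timer: square white kitchen timer, 70 x 70 x 20 mm, lying loose among the dishes; to be left where it is. Origin: centre of its underside. Fixed machines to keep the arm clear of from the first move on: a slicer 354 mm high, left of y = 0.39 m beyond x = 0.45 m (its handle, 190 mm high, reaches y = 0.32 m near x = 0.54 m), and a film wrapper right of y = -0.30 m beyond x = 0.50 m

How it is judged:
At the end, for the whole second after the job is handed in: The sample pot stands on the paddle's head, the spice jar in the square tray and the label roll in the saucer, each upright (within 0.12 rad), on the inner floor (its underside 2 to 9 mm above the worktop), its axis within 12 mm of the dish's centre, and at rest (horizontal distance between sample_pot and paddle below 0.012 m and z of sample_pot in the frame of paddle between 0.002 and 0.009 m and angle between each of sample_pot, label_roll, spice_jar's own z axis and vertical below 0.12 rad and linear speed of each of sample_pot, label_roll, spice_jar below 0.02 m/s and angular speed of each of sample_pot, label_roll, spice_jar below 0.2 rad/s and horizontal distance between label_roll and saucer below 0.012 m and z of label_roll in the frame of saucer between 0.002 and 0.009 m and horizontal distance between spice_jar and square_tray below 0.012 m and z of spice_jar in the frame of square_tray between 0.002 and 0.009 m); the robot touches nothing.
It fails at once if the cheese wedge has been shifted by more than 20 mm (distance of cheese_wedge from where it was at the start of the episode above 0.02 m).
It fails at once if the timer has been shifted by more than 20 mm (distance of timer from where it was at the start of the episode above 0.02 m).
It also fails if it takes over 101 s, if anything falls off the work surface, if the arm or the gripper's body presses on something with over 40 N, if the wrist force passes 120 N, or if a joint passes its speed limit or range.

ROBOT

A 7-joint arm with a two-finger parallel gripper is mounted at the origin on a cart in front of the work surface, level with it; the furniture and walls round the work are solid. World frame = base frame: x ahead of the robot, y to its left, z up, the work surface at z = 0. Lengths are in m, angles in rad, forces in N, time in s.
With the tool pointing down it reaches from about 0.4 to 0.85 m from the base axis. Payload 4.4 kg.
Tool frame: the origin (TCP) lies where the fingers leave the gripper's body, on its centre line; the fingertips stand 97 mm ahead of it and the grasp point (between the pads) lies 78 mm ahead of it (ctrl.grip_point_offset is the distance from the TCP to the grasp point, in m); z points along the fingers, y is the line along which they close (so a half turn about z gives the same grasp; the last joint's range is limited). The gripper opens to 94 mm and grips with 3 to 60 N. Pads are 16 mm wide; open, the fingers measure 119 mm over their backs; the gripper's body (75 mm by 177 mm) begins 78 mm behind the grasp point.
Start: joints at [-1.356, 0.628, 0.038, 1.517, -0.027, 0.996, -0.02], TCP at [0.18, 0.625, 0.303] pointing down, gripper open.
Joint ranges: [-3.06, 3.06], [-0.37, 2.12], [-1.25, 1.32], [0.18, 2.47], [-1.1, 4.24], [0.23, 1.98], [-2.94, 2.94]. Speed limits (rad/s): [2.57, 2.57, 3.14, 3.14, 3.14, 3.14, 3.14].

INTERFACE

Orientations are given as a rotation vector (axis times angle).
In Python, from bench import ctrl gives the robot as it stands.
- The arm moves only by the tool step_arm, never from a script. Its argument "steps" is a list that holds one entry, the list of rows, each a list of 7 numbers: the turn, a rotation vector about the tool's x, y, z in units of 2 pi rad (1.0 is 2 pi rad), then the shift along the tool's x, y, z in units of 0.04 m (1.0 is 0.04 m), then the opening, from -1 (shut) to 1 (fully open). In form: [[[ax, ay, az, tx, ty, tz, fingers], ...]]. A call has exactly 5 rows; each row shifts and turns the commanded pose from where the row before left it, along the tool's axes as they then stand; what a row does not reach is not made up. A row lasts 1/12 s, in which the tool goes at most 41.7 mm and 7.16 degrees, less where a joint would pass 70% of its speed; a pose out of reach is approached as far as the arm can. A call with a number of a shift or a turn outside -1 to 1 is refused whole. A call with a gripper value outside its range is refused whole. The fingers move at their own pace and stop on an object; the grip force is fixed at half the most. Time passes only in rows, so rows that do not move let the fingers close, or fill a call up. It gives the time, the measured TCP pose, the force, the opening and the grip force at its end, in the units of the state.
- ctrl.sense(): the state, without advancing time (a new reading comes with each control period).
- ctrl.read_camera(name): name is "scene" or "top" or "wrist"; returns (picture, depth): 384x512x3 uint8, red, green, blue; 384x512 float32, m along the optical axis (not along the pixel's ray), 0 where there is no reading.
- ctrl.camera_info(name): a dict with "fx", "fy", "cx", "cy" (pixels), "origin" and "orientation" of the camera in the world. Camera axes: x right, y down, z forward; pixel columns grow to the right and rows downward; lengths in m; the calibration is good to about 2 mm. A picture is of the moment at which its call begins: read the wrist's pose just before it. camera_info takes no time and is no camera call; for the wrist camera it gives the pose at the moment of the call.
- ctrl.finish_job(): hands the job in; it is judged then, once.
The state is a dict: "clock": time; "joint_pos": joint angles; "joint_vel": joint speeds; "joint_torque": joint torques, N m; "tcp_pos": TCP position; "eef_rot": TCP orientation; "wrist_force": force on the tool from outside, world axes, zero at the start; "moment": the same for the moment, N m; "gripper_width": finger opening in m; "grip_force": force on a finger pad.
Only numpy, scipy, OpenCV 4.12 (cv2) and the standard library are available. Lean on these libraries where they do the work, as an engineer would, in place of code of your own. Each camera call takes 0.05 s, during which the arm holds its last target. There are 200 camera calls.

## Working session

There is one attempt and no reset: what is moved stays moved. The work goes in short steps, Python scripts to look and compute and a tool call to move; the robot and the scene stay as the last step left them, time stands still between calls to the robot, and variables do not carry over. Pictures are saved under pics/ and viewed, at most 14 in all, crops included, and the job is handed in when it is done.

Besides the shell and the picture viewer there is one more tool, called after "Emit:" in YAML: its name, and indented under it one key for each argument. step_arm: Moves the arm, as the interface text tells. Shifts and turns lie within -1 to 1; 1 stands for 0.04 m of shift or 2 pi rad of turn. Its arguments: {"type":"object","properties":{"steps":{"type":"array"}},"required":["steps"]}

```bash
ls; mkdir -p pics; python3 - <<'E'
from bench import ctrl
import cv2,numpy as np,pickle
s=ctrl.sense()
for k,v in s.items(): print(k,np.round(v,3))
print(ctrl.grip_point_offset)
d={}
for n in("scene","top"):
    i=ctrl.camera_info(n);p,z=ctrl.read_camera(n);d[n]=(i,p,z)
    cv2.imwrite(f"pics/{n}0.png",p[:,:,::-1]);print(n,i)
pickle.dump(d,open("d0.pkl","wb"))
E
```

```text
pics
clock 0.0
joint_pos [-1.356  0.629  0.038  1.518 -0.027  0.996 -0.02 ]
joint_vel [ 0.001 -0.001 -0.001  0.001 -0.001  0.001 -0.001]
joint_torque [-0.0000e+00 -5.4973e+01  1.1430e+00 -1.8663e+01 -5.2000e-02  2.4000e-02
  0.0000e+00]
tcp_pos [0.18  0.624 0.302]
eef_rot [-4.40e-01 -3.11e+00  3.00e-03]
wrist_force [-0.172  0.637  0.273]
moment [-0.012 -0.03  -0.025]
grip_force 0.0
gripper_width 0.094
0.0784
scene {'fx': 429.6366812296784, 'fy': 429.6366812296784, 'cx': 259.02678937220037, 'cy': 187.387683716256, 'origin': array([ 0.0110641 , -0.64422958,  0.5278774 ]), 'orientation': array([-2.0133429 ,  0.70366062, -0.40445267])}
top {'fx': 500.0907861418305, 'fy': 500.0907861418305, 'cx': 252.25470655688434, 'cy': 196.2208242281022, 'origin': array([0.29688902, 0.01959774, 1.28475167]), 'orientation': array([-2.16285451,  2.09645233, -0.23001183])}
```

View pics/top0.png

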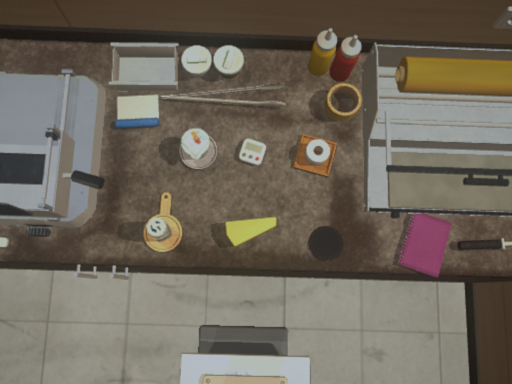

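View pics/scene0.png

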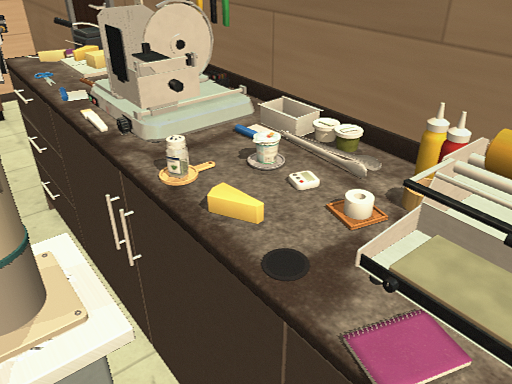

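The top picture shows the pot on the saucer at about (197,148), the jar on the paddle (161,232) with its handle upward, and the roll in the tray (316,154). The mat is at (325,243), the wedge at (250,230) and the timer at (252,152). The scene view agrees, and the arm is out of both pictures.

```bash
cat > h.py <<'E'
import numpy as np,cv2
from scipy.spatial.transform import Rotation as R
def cloud(i,z):
    v,u=np.indices(z.shape)
    c=np.stack([(u-i['cx'])/i['fx']*z,(v-i['cy'])/i['fy']*z,z],-1)
    return c@R.from_rotvec(i['orientation']).as_matrix().T+i['origin']
def ray(i,uv,h):
    uv=np.atleast_2d(uv).astype(float)
    d=np.c_[(uv[:,0]-i['cx'])/i['fx'],(uv[:,1]-i['cy'])/i['fy'],np.ones(len(uv))]@R.from_rotvec(i['orientation']).as_matrix().T
    return (i['origin']+d*((h-i['origin'][2])/d[:,2])[:,None])[:,:2]
def fitcircle(p):
    A=np.c_[2*p,np.ones(len(p))];s=np.linalg.lstsq(A,(p**2).sum(1),rcond=None)[0]
    return s[:2],np.sqrt(s[2]+s[0]**2+s[1]**2)
E
python3 - <<'E'
import pickle;from h import *
d=pickle.load(open('d0.pkl','rb'));i,p,z=d['top']
P=cloud(i,z);h=P[...,2];print('table z',np.median(h[180:220,200:300]),(z==0).sum())
hsv=cv2.cvtColor(p,cv2.COLOR_RGB2HSV)
for n,(u,v) in dict(pot=(197,148),jar=(161,230),roll=(316,154),wedge=(250,230),timer=(252,152)).items():
    w=np.zeros(h.shape,bool);w[v-28:v+29,u-28:u+29]=1
    top=np.percentile(h[v-10:v+11,u-10:u+11],95)
    m=w&(h>max(top-.008,.013))
    q=P[m];c,r=cv2.minEnclosingCircle(q[:,:2].astype(np.float32))
    cnt=max(cv2.findContours(m.astype(np.uint8),0,1)[0],key=cv2.contourArea);uv=cnt[:,0]
    print(n,'top',top.round(4),m.sum(),np.round(c,4),round(r,4),'ray',[np.round(x,4) for x in fitcircle(ray(i,uv,top))])
    mm=w&(h>.013);print('   extents >13mm',P[mm].min(0).round(3),P[mm].max(0).round(3))
for n,(u,v) in dict(saucer=(197,150),paddle=(163,233),tray=(316,155),mat=(325,243)).items():
    w=np.zeros(h.shape,bool);w[v-26:v+27,u-26:u+27]=1
    m=w&((h>.0045) if n!='mat' else (hsv[...,2]<45))
    print(n,m.sum(),P[m].min(0).round(4),P[m].max(0).round(4))
    print('  hsv',hsv[v+14,u],hsv[v-19 if n!='paddle' else v,u+16],hsv[v+30,u])
big=cv2.resize(p[110:270,120:360,::-1],None,fx=3.2,fy=3.2,interpolation=cv2.INTER_CUBIC);cv2.imwrite('pics/crop.png',big)
E
```

```text
table z -3.135528144526667e-05 766
pot top 0.0795 600 [0.4995 0.0877] 0.2138 ray [array([0.6645, 0.1425]), np.float64(0.0351)]
   extents >13mm [0.297 0.02  0.013] [0.705 0.188 1.285]
jar top 0.1063 296 [0.3786 0.1298] 0.1373 ray [array([0.4461, 0.2212]), np.float64(0.0216)]
   extents >13mm [0.297 0.02  0.013] [0.518 0.264 1.285]
roll top 0.0485 350 [ 0.4947 -0.0835] 0.2232 ray [array([ 0.6637, -0.1702]), np.float64(0.0291)]
   extents >13mm [ 0.297 -0.215  0.013] [0.719 0.02  1.285]
wedge top 0.0498 821 [ 0.3958 -0.0118] 0.1039 ray [array([ 4.589e-01, -3.000e-04]), np.float64(0.0462)]
   extents >13mm [ 0.297 -0.066  0.016] [0.489 0.059 1.285]
timer top 0.0226 467 [0.4977 0.0138] 0.201 ray [array([ 0.6635, -0.0016]), np.float64(0.032)]
   extents >13mm [ 0.297 -0.035  0.013] [0.7   0.033 1.285]
saucer 1111 [0.2969 0.0196 0.0045] [0.7415 0.2159 1.2848]
  hsv [ 16  39 150] [ 17  62 103] [ 16  64 103]
paddle 1107 [0.2969 0.0196 0.0045] [0.5118 0.288  1.2848]
  hsv [ 25  99 182] [ 19 123 153] [16 81 69]
tray 1126 [ 0.2969 -0.2413  0.0045] [0.7359 0.0196 1.2848]
  hsv [ 15 159 159] [16 72 96] [ 17  62 120]Traceback (most recent call last):
  File "<stdin>", line 16, in <module>
    return umr_minimum(a, axis, None, out, keepdims, initial, where)
ValueError: zero-size array to reduction operation minimum which has no identity
```

```bash
python3 - <<'E'
import pickle;from h import *
d=pickle.load(open('d0.pkl','rb'));i,p,z=d['top']
P=cloud(i,z);h=P[...,2];hsv=cv2.cvtColor(p,cv2.COLOR_RGB2HSV)
print('noise',h[170:215,200:300].std(), 'mat hsv',hsv[243,325],hsv[238,320],h[236:250,318:332].mean())
def blob(m,u,v):
    m=cv2.morphologyEx(m.astype(np.uint8),cv2.MORPH_CLOSE,np.ones((3,3)))
    n,l=cv2.connectedComponents(m);return (l==np.bincount(l[v-20:v+21,u-20:u+21][m[v-20:v+21,u-20:u+21]>0]).argmax())
for n,(u,v,f) in dict(saucer=(197,150,.01),paddle=(163,233,.01),tray=(316,155,.01),mat=(325,243,.003)).items():
    w=np.zeros(h.shape,bool);w[v-45:v+30,u-30:u+31]=1
    m=w&((((h>.004)&(h<.2)) if n!='mat' else ((hsv[...,2]<60)&(hsv[...,1]<70))))
    m=blob(m,u,v);uv=cv2.convexHull(np.argwhere(m)[:,::-1].astype(np.int32))[:,0]
    cnt=max(cv2.findContours(m.astype(np.uint8),0,1)[0],key=cv2.contourArea)[:,0]
    q=ray(i,cnt,f);c,r=fitcircle(q)
    for _ in range(8):
        e=np.abs(np.linalg.norm(q-c,axis=1)-r);c,r=fitcircle(q[e<=np.percentile(e,60)])
    print(n,m.sum(),'circle',c.round(4),r.round(4),'bbox',q.min(0).round(4),q.max(0).round(4))
    rc=cv2.minAreaRect((q*1000).astype(np.float32));print('  minrect',np.round(rc[0],1),np.round(rc[1],1),rc[2])
for n,lo,hi in(('wedge',(22,120,80),(35,255,255)),):
    m=cv2.inRange(hsv,lo,hi);m[:,:215]=0;m[:,290:]=0;m[:200]=0;m[260:]=0
    cnt=max(cv2.findContours(m,0,1)[0],key=cv2.contourArea)[:,0];q=ray(i,cnt,.03);print(n,q.min(0).round(3),q.max(0).round(3))
big=cv2.resize(p[110:270,120:360,::-1],None,fx=3.2,fy=3.2,interpolation=cv2.INTER_CUBIC);cv2.imwrite('pics/crop.png',big)
E
```

```text
noise 0.08965338937573514 mat hsv [13 37 48] [19 41 50] 0.0032971664435993025
saucer 1271 circle [0.6705 0.1413] 0.0535 bbox [0.6122 0.0855] [0.7476 0.194 ]
  minrect [679.6 140. ] [135.2 108.4] 0.6490052342414856
paddle 1479 circle [0.4447 0.226 ] 0.0544 bbox [0.3821 0.1658] [0.553  0.2927]
  minrect [457.3 211. ] [118.1 161.5] 59.0413932800293
tray 1361 circle [ 0.6666 -0.1654] 0.0585 bbox [ 0.6072 -0.2375] [ 0.7293 -0.1047]
  minrect [ 661.8 -170. ] [114.1 119.9] 70.96078491210938
mat 923 circle [ 0.4307 -0.1975] 0.043 bbox [ 0.3877 -0.2402] [ 0.4736 -0.1548]
  minrect [ 430.6 -197.5] [85. 86.] 1.742209792137146
wedge [ 0.416 -0.065] [0.491 0.062]
```

View pics/crop.png

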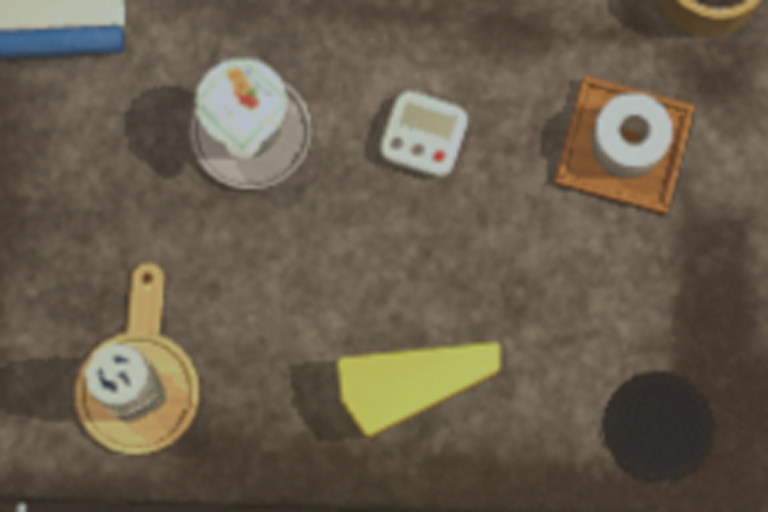

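The crop confirms the layout: saucer centre about (250,128), paddle head (137,392), tray (625,144) and mat (657,425). A cup stands near the tray at (710,10), so I'll check its clearance and work out the dish centres and the approach.

```bash
python3 - <<'E'
import pickle;from h import *
d=pickle.load(open('d0.pkl','rb'));i,p,z=d['top']
P=cloud(i,z);h=P[...,2];hsv=cv2.cvtColor(p,cv2.COLOR_RGB2HSV)
f=lambda u,v:((u+.5)/3.2-.5+120,(v+.5)/3.2-.5+110)
for n,(u,v) in dict(saucer=(250.5,128),paddle=(137.5,392.5),tray=(625.5,144),handle_tip=(148,264)).items(): print(n,ray(i,f(u,v),.009).round(4))
m=cv2.inRange(hsv,(10,110,80),(24,255,255));w=np.zeros_like(m);w[130:180,290:342]=1
cnt=max(cv2.findContours(m*w,0,1)[0],key=cv2.contourArea)[:,0];rc=cv2.minAreaRect((ray(i,cnt,.009)*1000).astype(np.float32));print('tray rect',rc)
m=cv2.inRange(hsv,(14,75,110),(32,255,255));w*=0;w[190:256,138:186]=1
cnt=max(cv2.findContours(m*w,0,1)[0],key=cv2.contourArea)[:,0];q=ray(i,cnt,.009);c,r=fitcircle(q)
for _ in range(10):
    e=np.abs(np.linalg.norm(q-c,axis=1)-r);c,r=fitcircle(q[e<=np.percentile(e,60)])
print('paddle circle',c,r)
ok=(z>0)&(h>.03)&(P[...,0]>.4)&(P[...,0]<.95)
for nm,ya,yb in(('cup zone',-.28,-.1),('pot zone',.05,.3)):
    for xa in np.arange(.70,.86,.02):
        s=ok&(P[...,1]>ya)&(P[...,1]<yb)&(P[...,0]>xa)&(P[...,0]<xa+.02)
        if s.sum(): print(nm,xa.round(2),s.sum(),'zmax',h[s].max().round(3),'y',P[s][:,1].min().round(3),P[s][:,1].max().round(3))
s=ok&(P[...,1]<-.25)&(P[...,0]<.75);print('wrapper y max',P[s][:,1].max(),'z',h[s].max(),'xmin',P[s][:,0].min())
E
```

```text
saucer [[0.6672 0.1418]]
paddle [[0.4452 0.2208]]
tray [[ 0.6646 -0.1687]]
handle_tip [[0.55   0.2189]]
tray rect ((664.9432983398438, -167.60162353515625), (96.93734741210938, 98.00499725341797), 76.3641357421875)
paddle circle [0.44638699 0.22113838] 0.04912356175771045
cup zone 0.76 126 zmax 0.054 y -0.27 -0.204
cup zone 0.78 61 zmax 0.052 y -0.279 -0.195
cup zone 0.8 50 zmax 0.052 y -0.279 -0.193
cup zone 0.82 74 zmax 0.054 y -0.279 -0.196
cup zone 0.84 93 zmax 0.052 y -0.267 -0.209
cup zone 0.86 211 zmax 0.154 y -0.251 -0.214
pot zone 0.7 16 zmax 0.076 y 0.131 0.156
pot zone 0.8 1 zmax 0.07 y 0.288 0.288
pot zone 0.82 235 zmax 0.071 y 0.199 0.3
pot zone 0.84 19 zmax 0.068 y 0.207 0.209
pot zone 0.86 252 zmax 0.069 y 0.051 0.21
wrapper y max -0.2900820537083455 z 0.18436328968371152 xmin 0.4301209963534951
```

```bash
cat >> h.py <<'E'
def plan(pos,rv,wps,width,yaw_rows=0):
    """wps: (x,y,z,nrows); prints rows; final tool: x=+world y, y=+world x, z down"""
    Rm=R.from_rotvec(rv);T=R.from_matrix([[0,1,0],[1,0,0],[0,0,-1]])
    d=(Rm.inv()*T).as_rotvec();print('turn total',d.round(3));k=0;p=np.array(pos,float);out=[]
    for *w,n in wps:
        for j in range(n):
            q=p+(np.array(w)-p)/(n-j)
            a=np.zeros(3)
            if k<yaw_rows:a=d/yaw_rows
            t=Rm.inv().apply(q-p)/.04
            Rm=Rm*R.from_rotvec(a);p=q;k+=1
            out.append([*(a/2/np.pi).round(4),*t.round(2),width])
    for j in range(0,len(out),5):print(j//5,[[float(v) for v in o] for o in out[j:j+5]])
E
python3 - <<'E'
from h import *;from bench import ctrl
s=ctrl.sense();plan(s['tcp_pos'],s['eef_rot'],[(.30,.37,.30,8),(.435,.222,.25,7)],1,15)
E
```

```text
turn total [-1.00e-03  1.00e-03  1.29e+00]
0 [[-0.0, 0.0, 0.0137, -0.58, -0.66, 0.01, 1.0], [-0.0, 0.0, 0.0137, -0.63, -0.61, 0.01, 1.0], [-0.0, 0.0, 0.0137, -0.68, -0.55, 0.01, 1.0], [-0.0, 0.0, 0.0137, -0.73, -0.49, 0.01, 1.0], [-0.0, 0.0, 0.0137, -0.77, -0.42, 0.01, 1.0]]
1 [[-0.0, 0.0, 0.0137, -0.8, -0.36, 0.01, 1.0], [-0.0, 0.0, 0.0137, -0.83, -0.29, 0.01, 1.0], [-0.0, 0.0, 0.0137, -0.85, -0.21, 0.01, 1.0], [-0.0, 0.0, 0.0137, -0.71, 0.1, 0.18, 1.0], [-0.0, 0.0, 0.0137, -0.7, 0.16, 0.18, 1.0]]
2 [[-0.0, 0.0, 0.0137, -0.68, 0.22, 0.18, 1.0], [-0.0, 0.0, 0.0137, -0.66, 0.28, 0.18, 1.0], [-0.0, 0.0, 0.0137, -0.63, 0.33, 0.18, 1.0], [-0.0, 0.0, 0.0137, -0.6, 0.38, 0.18, 1.0], [-0.0, 0.0, 0.0137, -0.57, 0.43, 0.18, 1.0]]
```

Emit:
step_arm:
  steps:
    - [[0, 0, 0.0137, -0.58, -0.66, 0.01, 1], [0, 0, 0.0137, -0.63, -0.61, 0.01, 1], [0, 0, 0.0137, -0.68, -0.55, 0.01, 1], [0, 0, 0.0137, -0.73, -0.49, 0.01, 1], [0, 0, 0.0137, -0.77, -0.42, 0.01, 1]]

```text
clock: 0.52
tcp_pos: [0.2551, 0.464, 0.3003]
eef_rot: [-1.1, -2.943, 0.001]
wrist_force: [-0.4, -0.2, -0.6]
gripper_width: 0.0941
grip_force: 0.0
```

Emit:
step_arm:
  steps:
    - [[0, 0, 0.0137, -0.8, -0.36, 0.01, 1], [0, 0, 0.0137, -0.83, -0.29, 0.01, 1], [0, 0, 0.0137, -0.85, -0.21, 0.01, 1], [0, 0, 0.0137, -0.71, 0.1, 0.18, 1], [0, 0, 0.0137, -0.7, 0.16, 0.18, 1]]

```text
clock: 0.93
tcp_pos: [0.3388, 0.3266, 0.2852]
eef_rot: [-1.703, -2.64, -0.001]
wrist_force: [-0.3, 1.0, 0.5]
gripper_width: 0.094
grip_force: 0.0
```

Emit:
step_arm:
  steps:
    - [[0, 0, 0.0137, -0.68, 0.22, 0.18, 1], [0, 0, 0.0137, -0.66, 0.28, 0.18, 1], [0, 0, 0.0137, -0.63, 0.33, 0.18, 1], [0, 0, 0.0137, -0.6, 0.38, 0.18, 1], [0, 0, 0.0137, -0.57, 0.43, 0.18, 1]]

```text
clock: 1.35
tcp_pos: [0.435, 0.2216, 0.2486]
eef_rot: [-2.227, -2.216, 0.0]
wrist_force: [0.6, 0.2, -0.5]
gripper_width: 0.0941
grip_force: 0.0
```

```bash
python3 - <<'E'
from h import *;from bench import ctrl
import pickle
s=ctrl.sense();i=ctrl.camera_info('wrist');p,z=ctrl.read_camera('wrist');pickle.dump((i,p,z),open('w1.pkl','wb'))
print(s['joint_pos'].round(2),i,s['tcp_pos'])
cv2.imwrite('pics/w1.png',p[:,:,::-1])
P=cloud(i,z);h=P[...,2];m=((z>0)&(h>.093)&(h<.115)).astype(np.uint8)
n,l,st,_=cv2.connectedComponentsWithStats(m)
for k in range(1,n):
    if st[k,4]>300:
        c=max(cv2.findContours((l==k).astype(np.uint8),0,1)[0],key=cv2.contourArea)[:,0];hh=np.median(h[l==k]);print(st[k],hh,fitcircle(ray(i,c,hh)))
E
```

```text
[-0.79  0.51  0.38  2.02 -0.29  0.66 -0.23] {'fx': 267.181464671575, 'fy': 267.181464671575, 'cx': 253.74079343761014, 'cy': 192.2944748090378, 'origin': array([0.43723713, 0.30662097, 0.33140906]), 'orientation': array([ 2.84834132e+00, -6.34805984e-03, -2.12451358e-03])} [0.43502287 0.22157129 0.24859002]
[ 243  180   50   51 1949] 0.1038144992675395 (array([0.44916999, 0.22528223]), np.float64(0.022826505510506037))
```

View pics/w1.png

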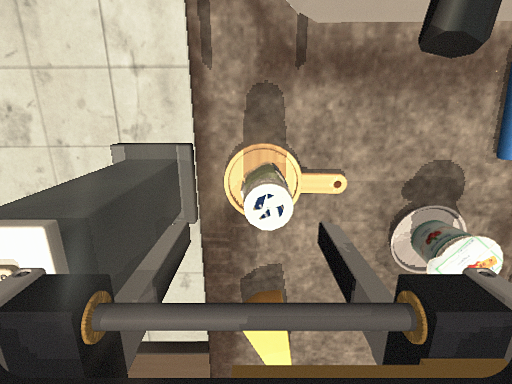

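The wrist picture shows the jar's cap at (268,205) between the fingers and the paddle around (262,178). The pot is at the right, (460,250), and nothing stands in the way of the fingers.

Emit:
step_arm:
  steps:
    - [[0, 0, 0, 0.04, 0.3, 0.4, 1], [0, 0, 0, 0, 0, 0.75, 1], [0, 0, 0, 0, 0, 0.75, 1], [0, 0, 0, 0, 0, 0.5, 1], [0, 0, 0, 0, 0, 0.24, 1]]

```text
clock: 1.82
tcp_pos: [0.445, 0.2238, 0.1409]
eef_rot: [-2.221, -2.219, 0.007]
wrist_force: [-0.3, -0.5, 0.4]
gripper_width: 0.094
grip_force: 0.0
```

Emit:
step_arm:
  steps:
    - [[0, 0, 0, 0, 0, 0, -1], [0, 0, 0, 0, 0, 0, -1], [0, 0, 0, 0, 0, 0, -1], [0, 0, 0, 0, 0, 0, -1], [0, 0, 0, 0, 0, 0, -1]]

```text
clock: 2.23
tcp_pos: [0.447, 0.2247, 0.1446]
eef_rot: [2.222, 2.22, 0.003]
wrist_force: [0.0, -0.4, 0.8]
gripper_width: 0.0642
grip_force: 0.0
```

Emit:
step_arm:
  steps:
    - [[0, 0, 0, 0, 0, 0, -1], [0, 0, 0, 0, 0, 0, -1], [0, 0, 0, 0, 0, 0, -1], [0, 0, 0, 0, 0, 0, -1], [0, 0, 0, 0, 0, 0, -1]]

```text
clock: 2.65
tcp_pos: [0.4469, 0.2244, 0.1441]
eef_rot: [2.223, 2.22, 0.002]
wrist_force: [0.8, -0.6, 6.6]
gripper_width: 0.0518
grip_force: 29.7
```

Emit:
step_arm:
  steps:
    - [[0, 0, 0, 0, 0, -0.5, -1], [0, 0, 0, 0, 0, -0.75, -1], [0, 0, 0, -0.3, 0, -0.6, -1], [0, 0, 0, -0.6, 0, -0.4, -1], [0, 0, 0, -0.75, 0, 0, -1]]

```text
clock: 3.07
tcp_pos: [0.4476, 0.1598, 0.236]
eef_rot: [2.217, 2.224, 0.009]
wrist_force: [0.0, -0.2, -1.3]
gripper_width: 0.0519
grip_force: 29.7
```

Emit:
step_arm:
  steps:
    - [[0, 0, 0, -0.8, -0.08, 0, -1], [0, 0, 0, -0.8, -0.08, 0, -1], [0, 0, 0, -0.8, -0.08, 0, -1], [0, 0, 0, -0.8, -0.08, 0, -1], [0, 0, 0, -0.8, -0.08, 0, -1]]

```text
clock: 3.48
tcp_pos: [0.4294, -0.0031, 0.2334]
eef_rot: [-2.222, -2.22, 0.001]
wrist_force: [0.6, -0.7, -1.6]
gripper_width: 0.0522
grip_force: 29.7
```

Emit:
step_arm:
  steps:
    - [[0, 0, 0, -0.8, 0, 0, -1], [0, 0, 0, -0.8, 0, 0, -1], [0, 0, 0, -0.8, 0, 0, -1], [0, 0, 0, -0.8, 0, 0, -1], [0, 0, 0, -0.6, 0, 0, -1]]

```text
clock: 3.9
tcp_pos: [0.4293, -0.1564, 0.2334]
eef_rot: [2.225, 2.217, -0.001]
wrist_force: [0.3, 0.1, -1.9]
gripper_width: 0.0514
grip_force: 29.7
```

Emit:
step_arm:
  steps:
    - [[0, 0, 0, -0.5, 0, 0.2, -1], [0, 0, 0, -0.35, 0, 0.4, -1], [0, 0, 0, -0.15, 0, 0.6, -1], [0, 0, 0, -0.1, 0, 0.5, -1], [0, 0, 0, 0, 0, 0.2, -1]]

```text
clock: 4.32
tcp_pos: [0.4285, -0.1983, 0.1553]
eef_rot: [-2.223, -2.216, 0.003]
wrist_force: [-0.2, -0.2, -1.1]
gripper_width: 0.0514
grip_force: 29.7
```

Emit:
step_arm:
  steps:
    - [[0, 0, 0, 0, 0, 0.15, -1], [0, 0, 0, 0, 0, 0.12, -1], [0, 0, 0, 0, 0, 0.06, -1], [0, 0, 0, 0, 0, 0.04, -1], [0, 0, 0, 0, 0, 0, -1]]

```text
clock: 4.73
tcp_pos: [0.4303, -0.1974, 0.143]
eef_rot: [2.222, 2.22, 0.001]
wrist_force: [0.5, -0.4, -1.7]
gripper_width: 0.0516
grip_force: 29.7
```

Emit:
step_arm:
  steps:
    - [[0, 0, 0, 0, 0, 0.02, -1], [0, 0, 0, 0, 0, 0.02, -1], [0, 0, 0, 0, 0, 0.0, -1], [0, 0, 0, 0, 0, 0, -1], [0, 0, 0, 0, 0, 0, -1]]

```text
clock: 5.15
tcp_pos: [0.4303, -0.1977, 0.1421]
eef_rot: [2.222, 2.219, 0.001]
wrist_force: [-0.0, 0.3, 6.3]
gripper_width: 0.052
grip_force: 29.7
```

Emit:
step_arm:
  steps:
    - [[0, 0, 0, 0, 0, 0, 1], [0, 0, 0, 0, 0, 0, 1], [0, 0, 0, 0, 0, 0, 1], [0, 0, 0, 0, 0, 0, 1], [0, 0, 0, 0, 0, 0, 1]]

```text
clock: 5.57
tcp_pos: [0.4299, -0.1977, 0.1411]
eef_rot: [2.223, 2.22, -0.0]
wrist_force: [0.0, 0.1, -0.8]
gripper_width: 0.0814
grip_force: 0.0
```

Emit:
step_arm:
  steps:
    - [[0, 0, 0, 0, 0, -0.5, 1], [0, 0, 0, 0, 0, -0.7, 1], [0, 0, 0, 0, 0, -0.7, 1], [0, 0, 0, 0.2, 0.14, -0.6, 1], [0, 0, 0, 0.5, 0.35, 0, 1]]

```text
clock: 5.98
tcp_pos: [0.4499, -0.1731, 0.2451]
eef_rot: [2.224, 2.208, 0.003]
wrist_force: [-0.1, -0.6, 0.1]
gripper_width: 0.0941
grip_force: 0.0
```

Emit:
step_arm:
  steps:
    - [[0, 0, 0, 0.8, 0.55, 0, 1], [0, 0, 0, 0.8, 0.55, 0, 1], [0, 0, 0, 0.8, 0.55, 0, 1], [0, 0, 0, 0.8, 0.55, 0, 1], [0, 0, 0, 0.8, 0.55, 0, 1]]

```text
clock: 6.4
tcp_pos: [0.5604, -0.008, 0.2411]
eef_rot: [-2.223, -2.22, 0.0]
wrist_force: [1.1, -0.3, -0.1]
gripper_width: 0.0941
grip_force: 0.0
```

Emit:
step_arm:
  steps:
    - [[0, 0, 0, 0.8, 0.55, 0, 1], [0, 0, 0, 0.8, 0.55, 0, 1], [0, 0, 0, 0.8, 0.55, 0, 1], [0, 0, 0, 0.8, 0.55, 0, 1], [0, 0, 0, 0.6, 0.41, 0, 1]]

```text
clock: 6.82
tcp_pos: [0.6653, 0.146, 0.2406]
eef_rot: [-2.219, -2.223, -0.002]
wrist_force: [-0.0, -0.3, -0.6]
gripper_width: 0.0941
grip_force: 0.0
```

```bash
cat > look.py <<'E'
import sys;from h import *;from bench import ctrl
# usage: look.py name zlo zhi
nm,a,b=sys.argv[1],float(sys.argv[2]),float(sys.argv[3])
s=ctrl.sense();i=ctrl.camera_info('wrist');p,z=ctrl.read_camera('wrist')
print(s['tcp_pos'].round(4),s['eef_rot'].round(3),s['joint_pos'].round(2))
cv2.imwrite(f'pics/{nm}.png',p[:,:,::-1]);np.savez(f'{nm}.npz',p=p,z=z,**i)
P=cloud(i,z);h=P[...,2];m=((z>0)&(h>a)&(h<b)).astype(np.uint8)
n,l,st,_=cv2.connectedComponentsWithStats(m)
for k in range(1,n):
    if st[k,4]>300:
        c=max(cv2.findContours((l==k).astype(np.uint8),0,1)[0],key=cv2.contourArea)[:,0];hh=np.median(h[l==k]);f=fitcircle(ray(i,c,hh));print(st[k],hh.round(4),f[0].round(4),f[1].round(4))
E
python3 look.py w2 .065 .09
```

```text
[0.6653 0.146  0.2406] [-2.219e+00 -2.223e+00 -2.000e-03] [-0.45  0.76  0.35  1.49 -0.3   0.94 -0.01]
[ 420    0   92  147 1718] 0.0661 [0.8705 0.2623] 0.056
[ 214  169   81   68 4050] 0.0759 [0.6689 0.1448] 0.0359
```

Emit:
step_arm:
  steps:
    - [[0, 0, 0, 0.03, 0.07, 0.4, 1], [0, 0, 0, 0, 0, 0.8, 1], [0, 0, 0, 0, 0, 0.8, 1], [0, 0, 0, 0, 0, 0.55, 1], [0, 0, 0, 0, 0, 0.26, 1]]

```text
clock: 7.28
tcp_pos: [0.6641, 0.1409, 0.124]
eef_rot: [-2.223, -2.215, 0.011]
wrist_force: [0.0, -0.2, 0.4]
gripper_width: 0.094
grip_force: 0.0
```

Emit:
step_arm:
  steps:
    - [[0, 0, 0, 0, 0, 0, -1], [0, 0, 0, 0, 0, 0, -1], [0, 0, 0, 0, 0, 0, -1], [0, 0, 0, 0, 0, 0, -1], [0, 0, 0, 0, 0, 0, -1]]

```text
clock: 7.7
tcp_pos: [0.6684, 0.1432, 0.1305]
eef_rot: [2.221, 2.219, 0.005]
wrist_force: [0.8, -0.2, 2.6]
gripper_width: 0.0676
grip_force: 30.0
```

Emit:
step_arm:
  steps:
    - [[0, 0, 0, 0, 0, 0, -1], [0, 0, 0, 0, 0, 0, -1], [0, 0, 0, 0, 0, 0, -1], [0, 0, 0, 0, 0, 0, -1], [0, 0, 0, 0, 0, 0, -1]]

```text
clock: 8.12
tcp_pos: [0.6685, 0.1432, 0.1305]
eef_rot: [2.221, 2.219, 0.004]
wrist_force: [1.1, -0.9, 5.9]
gripper_width: 0.0674
grip_force: 30.0
```

Emit:
step_arm:
  steps:
    - [[0, 0, 0, 0, 0, -0.4, -1], [0, 0, 0, 0, 0, -0.6, -1], [0, 0, 0, 0, 0, -0.7, -1], [0, 0, 0, 0.05, -0.15, -0.5, -1], [0, 0, 0, 0.17, -0.48, 0, -1]]

```text
clock: 8.53
tcp_pos: [0.6461, 0.1504, 0.2214]
eef_rot: [2.22, 2.212, 0.012]
wrist_force: [1.1, 0.2, -0.3]
gripper_width: 0.0678
grip_force: 30.0
```

Emit:
step_arm:
  steps:
    - [[0, 0, 0, 0.245, -0.7, 0, -1], [0, 0, 0, 0.245, -0.7, 0, -1], [0, 0, 0, 0.245, -0.7, 0, -1], [0, 0, 0, 0.245, -0.7, 0, -1], [0, 0, 0, 0.245, -0.7, 0, -1]]

```text
clock: 8.95
tcp_pos: [0.5001, 0.2015, 0.2166]
eef_rot: [-2.222, -2.22, 0.001]
wrist_force: [-0.2, 1.2, -1.2]
gripper_width: 0.0674
grip_force: 30.0
```

Emit:
step_arm:
  steps:
    - [[0, 0, 0, 0.21, -0.6, 0, -1], [0, 0, 0, 0.16, -0.45, 0, -1], [0, 0, 0, 0.1, -0.28, 0.2, -1], [0, 0, 0, 0.03, -0.1, 0.4, -1], [0, 0, 0, 0, 0, 0.5, -1]]

```text
clock: 9.37
tcp_pos: [0.4435, 0.2225, 0.1732]
eef_rot: [-2.219, -2.222, -0.002]
wrist_force: [-0.6, -0.2, -1.4]
gripper_width: 0.0673
grip_force: 30.0
```

Emit:
step_arm:
  steps:
    - [[0, 0, 0, 0, 0, 0.5, -1], [0, 0, 0, 0, 0, 0.3, -1], [0, 0, 0, 0, 0, 0.15, -1], [0, 0, 0, 0, 0, 0.1, -1], [0, 0, 0, 0, 0, 0, -1]]

```text
clock: 9.78
tcp_pos: [0.4449, 0.2211, 0.1306]
eef_rot: [-2.223, -2.22, 0.0]
wrist_force: [0.4, 0.9, 0.1]
gripper_width: 0.0679
grip_force: 30.0
```

Emit:
step_arm:
  steps:
    - [[0, 0, 0, 0, 0.02, 0.02, -1], [0, 0, 0, 0, 0, 0.02, -1], [0, 0, 0, 0, 0, 0, -1], [0, 0, 0, 0, 0, 0, -1], [0, 0, 0, 0, 0, 0, -1]]

```text
clock: 10.2
tcp_pos: [0.4461, 0.2214, 0.1299]
eef_rot: [2.223, 2.22, 0.002]
wrist_force: [0.0, -1.4, 5.6]
gripper_width: 0.0674
grip_force: 30.0
```

Emit:
step_arm:
  steps:
    - [[0, 0, 0, 0, 0, 0, 1], [0, 0, 0, 0, 0, 0, 1], [0, 0, 0, 0, 0, 0, 1], [0, 0, 0, 0, 0, 0, 1], [0, 0, 0, 0, 0, 0, 1]]

```text
clock: 10.62
tcp_pos: [0.4456, 0.2213, 0.129]
eef_rot: [-2.223, -2.22, 0.0]
wrist_force: [-0.3, -0.1, -0.4]
gripper_width: 0.0936
grip_force: 0.0
```

Emit:
step_arm:
  steps:
    - [[0, 0, 0, 0, 0, -0.4, 1], [0, 0, 0, 0, 0, -0.7, 1], [0, 0, 0, 0, 0, -0.7, 1], [0, 0, 0, -0.2, 0.11, -0.6, 1], [0, 0, 0, -0.5, 0.28, 0, 1]]

```text
clock: 11.03
tcp_pos: [0.4619, 0.1964, 0.2287]
eef_rot: [2.217, 2.226, 0.011]
wrist_force: [1.3, -0.9, 0.2]
gripper_width: 0.0942
grip_force: 0.0
```

Emit:
step_arm:
  steps:
    - [[0, 0, 0, -0.85, 0.48, 0, 1], [0, 0, 0, -0.85, 0.48, 0, 1], [0, 0, 0, -0.85, 0.48, 0, 1], [0, 0, 0, -0.85, 0.48, 0, 1], [0, 0, 0, -0.85, 0.48, 0, 1]]

```text
clock: 11.45
tcp_pos: [0.5575, 0.0214, 0.225]
eef_rot: [-2.222, -2.22, 0.0]
wrist_force: [0.0, 1.0, 0.4]
gripper_width: 0.0942
grip_force: 0.0
```

Emit:
step_arm:
  steps:
    - [[0, 0, 0, -0.84, 0.47, 0, 1], [0, 0, 0, -0.84, 0.47, 0, 1], [0, 0, 0, -0.84, 0.47, 0, 1], [0, 0, 0, -0.84, 0.47, 0, 1], [0, 0, 0, -0.84, 0.47, 0, 1]]

```text
clock: 11.87
tcp_pos: [0.6512, -0.1467, 0.2248]
eef_rot: [-2.222, -2.219, 0.0]
wrist_force: [-0.3, -0.0, -0.7]
gripper_width: 0.0939
grip_force: 0.0
```

Emit:
step_arm:
  steps:
    - [[0, 0, 0, -0.4, 0.22, 0, 1], [0, 0, 0, -0.21, 0.11, 0, 1], [0, 0, 0, 0, 0, 0, 1], [0, 0, 0, 0, 0, 0, 1], [0, 0, 0, 0, 0, 0, 1]]

```text
clock: 12.28
tcp_pos: [0.6635, -0.1667, 0.2247]
eef_rot: [-2.218, -2.221, -0.001]
wrist_force: [-0.3, -0.0, -0.0]
gripper_width: 0.0941
grip_force: 0.0
```

```bash
python3 look.py w3 .03 .055; python3 - <<'E'
from h import *;from bench import ctrl
i=ctrl.camera_info('top');p,z=ctrl.read_camera('top');np.savez('t1.npz',p=p,z=z,**i)
P=cloud(i,z);h=P[...,2]
for n,u,v,a,b in(('pot',163,233,.068,.09),('jar',325,243,.09,.12)):
    m=np.zeros(h.shape,np.uint8);m[v-35:v+35,u-35:u+35]=1;m&=((h>a)&(h<b)).astype(np.uint8)
    c=max(cv2.findContours(m,0,1)[0],key=cv2.contourArea)[:,0];f=fitcircle(ray(i,c,b-.012));print(n,f)
cv2.imwrite('pics/t1.png',cv2.resize(p[110:280,120:360,::-1],None,fx=3.2,fy=3.2,interpolation=cv2.INTER_CUBIC))
E
```

```text
[ 0.6635 -0.1667  0.2247] [-2.218e+00 -2.221e+00 -1.000e-03] [ 0.03  0.78  0.31  1.49 -0.28  0.92  0.43]
[   0    0   77   95 4630] 0.0465 [ 0.4756 -0.0274] 0.0333
[388  41  15  73 450] 0.0335 [ 0.7953 -0.0502] 0.0189
[ 228  169   59   60 2383] 0.0458 [ 0.6684 -0.1684] 0.0307
[ 461  176   51   55 1078] 0.0432 [ 0.9069 -0.1701] 0.0231
[ 24 199  48  44 788] 0.0433 [ 0.4463 -0.191 ] 0.0195
[ 348  217   80   80 1741] 0.0454 [ 0.8091 -0.2322] 0.0399
[437 227  56  47 974] 0.043 [ 0.8941 -0.2255] 0.0233
[ 162  292  184   11 1801] 0.0394 [ 0.6649 -0.3096] 0.0667
[ 136  337  123   41 4560] 0.0511 [ 0.5944 -0.3691] 0.0571
pot (array([0.44270356, 0.22109719]), np.float64(0.03550620427768949))
jar (array([ 0.42803547, -0.19739594]), np.float64(0.021869843783349798))
```

View pics/t1.png

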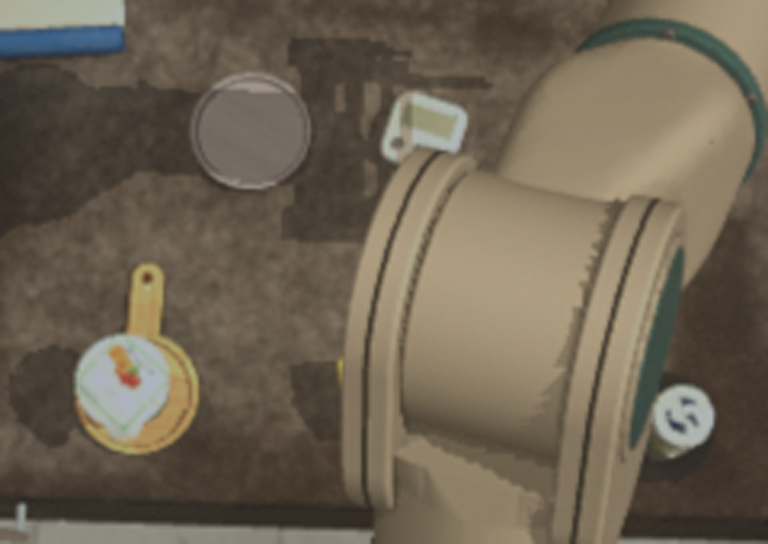

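The top crop shows the pot standing on the paddle at (122,382), the saucer now empty at (250,130), and the jar upright on the mat at (683,415).

Emit:
step_arm:
  steps:
    - [[0, 0, 0, -0.03, 0.04, 0.4, 1], [0, 0, 0, 0, 0, 0.8, 1], [0, 0, 0, 0, 0, 0.8, 1], [0, 0, 0, 0, 0, 0.55, 1], [0, 0, 0, 0, 0, 0.28, 1]]

```text
clock: 12.8
tcp_pos: [0.6638, -0.1683, 0.1088]
eef_rot: [-2.217, -2.219, 0.003]
wrist_force: [-0.5, 0.2, 0.6]
gripper_width: 0.0937
grip_force: 0.0
```

Emit:
step_arm:
  steps:
    - [[0, 0, 0, 0, 0, 0, -1], [0, 0, 0, 0, 0, 0, -1], [0, 0, 0, 0, 0, 0, -1], [0, 0, 0, 0, 0, 0, -1], [0, 0, 0, 0, 0, 0, -1]]

```text
clock: 13.22
tcp_pos: [0.6662, -0.1708, 0.1133]
eef_rot: [2.221, 2.219, 0.002]
wrist_force: [0.3, -0.4, -0.4]
gripper_width: 0.0643
grip_force: 0.0
```

Emit:
step_arm:
  steps:
    - [[0, 0, 0, 0, 0, 0, -1], [0, 0, 0, 0, 0, 0, -1], [0, 0, 0, 0, 0, 0, -1], [0, 0, 0, 0, 0, 0, -1], [0, 0, 0, 0, 0, 0, -1]]

```text
clock: 13.63
tcp_pos: [0.6662, -0.1708, 0.1132]
eef_rot: [2.222, 2.219, 0.002]
wrist_force: [0.1, -0.0, 5.5]
gripper_width: 0.0604
grip_force: 30.0
```

Emit:
step_arm:
  steps:
    - [[0, 0, 0, 0, 0, -0.4, -1], [0, 0, 0, 0, 0, -0.6, -1], [0, 0, 0, 0, 0, -0.5, -1], [0, 0, 0, 0.2, 0, -0.25, -1], [0, 0, 0, 0.5, 0, 0, -1]]

```text
clock: 14.05
tcp_pos: [0.6663, -0.1465, 0.1848]
eef_rot: [2.224, 2.21, 0.001]
wrist_force: [-0.8, -0.9, -1.2]
gripper_width: 0.0605
grip_force: 30.0
```

Emit:
step_arm:
  steps:
    - [[0, 0, 0, 0.8, 0, 0, -1], [0, 0, 0, 0.8, 0, 0, -1], [0, 0, 0, 0.8, 0, 0, -1], [0, 0, 0, 0.8, 0, 0, -1], [0, 0, 0, 0.8, 0, 0, -1]]

```text
clock: 14.47
tcp_pos: [0.665, 0.0198, 0.1812]
eef_rot: [-2.221, -2.22, 0.001]
wrist_force: [-0.2, 0.1, -1.9]
gripper_width: 0.0604
grip_force: 30.0
```

Emit:
step_arm:
  steps:
    - [[0, 0, 0, 0.8, 0, 0, -1], [0, 0, 0, 0.8, 0, 0, -1], [0, 0, 0, 0.6, 0, 0, -1], [0, 0, 0, 0.4, 0, 0.1, -1], [0, 0, 0, 0.3, 0, 0.3, -1]]

```text
clock: 14.88
tcp_pos: [0.6663, 0.1364, 0.1664]
eef_rot: [2.219, 2.223, 0.004]
wrist_force: [1.0, -0.2, -0.7]
gripper_width: 0.0606
grip_force: 30.0
```

Emit:
step_arm:
  steps:
    - [[0, 0, 0, 0.18, 0, 0.4, -1], [0, 0, 0, 0, 0, 0.4, -1], [0, 0, 0, 0, 0, 0.25, -1], [0, 0, 0, 0, 0, 0.15, -1], [0, 0, 0, 0, 0, 0.08, -1]]

```text
clock: 15.3
tcp_pos: [0.665, 0.1384, 0.1132]
eef_rot: [-2.224, -2.217, 0.006]
wrist_force: [-7.2, -1.8, 16.7]
gripper_width: 0.0607
grip_force: 30.0
```

Emit:
step_arm:
  steps:
    - [[0, 0, 0, 0, 0, 0.02, -1], [0, 0, 0, 0, 0, 0.02, -1], [0, 0, 0, 0, 0, 0.02, -1], [0, 0, 0, 0, 0, 0, -1], [0, 0, 0, 0, 0, 0, -1]]

```text
clock: 15.72
tcp_pos: [0.6664, 0.1394, 0.1132]
eef_rot: [2.223, 2.218, 0.0]
wrist_force: [-1.8, -2.0, 4.9]
gripper_width: 0.0604
grip_force: 30.0
```

Emit:
step_arm:
  steps:
    - [[0, 0, 0, 0, 0, 0, 1], [0, 0, 0, 0, 0, 0, 1], [0, 0, 0, 0, 0, 0, 1], [0, 0, 0, 0, 0, 0, 1], [0, 0, 0, 0, 0, 0, 1]]

```text
clock: 16.13
tcp_pos: [0.6659, 0.141, 0.112]
eef_rot: [-2.222, -2.22, -0.0]
wrist_force: [-0.2, -0.1, -0.4]
gripper_width: 0.0903
grip_force: 0.0
```

Emit:
step_arm:
  steps:
    - [[0, 0, 0, 0, 0, -0.4, 1], [0, 0, 0, 0, 0, -0.7, 1], [0, 0, 0, 0, 0, -0.8, 1], [0, 0, 0, -0.2, -0.14, -0.8, 1], [0, 0, 0, -0.5, -0.35, -0.5, 1]]

```text
clock: 16.55
tcp_pos: [0.6484, 0.1161, 0.2431]
eef_rot: [2.216, 2.224, 0.01]
wrist_force: [1.1, -0.4, -0.2]
gripper_width: 0.094
grip_force: 0.0
```

Emit:
step_arm:
  steps:
    - [[0, 0, 0, -0.85, -0.6, 0, 1], [0, 0, 0, -0.85, -0.6, 0, 1], [0, 0, 0, -0.85, -0.6, 0, 1], [0, 0, 0, -0.85, -0.6, 0, 1], [0, 0, 0, -0.85, -0.6, 0, 1]]

```text
clock: 16.97
tcp_pos: [0.5248, -0.0583, 0.2405]
eef_rot: [2.222, 2.221, 0.001]
wrist_force: [1.2, -1.1, -0.6]
gripper_width: 0.0942
grip_force: 0.0
```

Emit:
step_arm:
  steps:
    - [[0, 0, 0, -0.85, -0.6, 0, 1], [0, 0, 0, -0.85, -0.6, 0, 1], [0, 0, 0, -0.8, -0.55, 0, 1], [0, 0, 0, -0.6, -0.4, 0, 1], [0, 0, 0, -0.37, -0.26, 0, 1]]

```text
clock: 17.38
tcp_pos: [0.4273, -0.1989, 0.2406]
eef_rot: [2.227, 2.215, -0.001]
wrist_force: [0.6, -0.8, -0.2]
gripper_width: 0.0944
grip_force: 0.0
```

```bash
python3 look.py w4 .09 .115; python3 - <<'E'
from h import *;from bench import ctrl
i=ctrl.camera_info('top');p,z=ctrl.read_camera('top')
P=cloud(i,z);h=P[...,2];hsv=cv2.cvtColor(p,cv2.COLOR_RGB2HSV)
def circ(n,m,u,v,k,zz):
    w=np.zeros(h.shape,np.uint8);w[v-k:v+k,u-k:u+k]=1;c=max(cv2.findContours(w*m.astype(np.uint8),0,1)[0],key=cv2.contourArea)[:,0];print(n,fitcircle(ray(i,c,zz)))
circ('roll',(h>.035)&(h<.06),197,150,30,.045);circ('pot',(h>.065)&(h<.09),163,233,30,.077)
m=cv2.inRange(hsv,(10,110,80),(24,255,255));w=np.zeros_like(m);w[130:180,290:342]=1
c=max(cv2.findContours(m*w,0,1)[0],key=cv2.contourArea)[:,0];print('tray',cv2.minAreaRect((ray(i,c,.009)*1000).astype(np.float32)))
cv2.imwrite('pics/t2.png',cv2.resize(p[110:280,120:360,::-1],None,fx=3.2,fy=3.2,interpolation=cv2.INTER_CUBIC))
E
```

```text
[ 0.4273 -0.1989  0.2406] [ 2.227e+00  2.215e+00 -1.000e-03] [ 0.14  0.49  0.33  2.07 -0.27  0.61  0.65]
[ 232  183   51   52 2058] 0.1018 [ 0.4319 -0.1968] 0.023
roll (array([0.66387562, 0.13869661]), np.float64(0.029881276130531938))
pot (array([0.44282439, 0.22126416]), np.float64(0.035535627236090425))
tray ((664.925048828125, -167.75721740722656), (98.13137817382812, 98.32062530517578), 76.1452865600586)
```

View pics/t2.png

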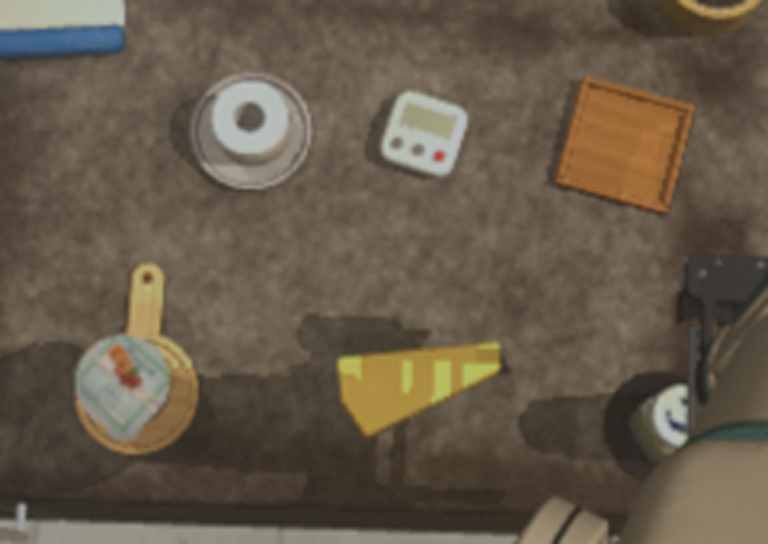

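The top crop shows the roll in the saucer at (250,120), the pot on the paddle, and the empty tray at (625,144). The wedge and timer haven't moved.

Emit:
step_arm:
  steps:
    - [[0, 0, 0, 0, 0, 0.2, 1], [0, 0, 0, 0, 0, 0.7, 1], [0, 0, 0, 0, 0, 0.8, 1], [0, 0, 0, 0, 0, 0.5, 1], [0, 0, 0, 0, 0, 0.24, 1]]

```text
clock: 17.9
tcp_pos: [0.4294, -0.1936, 0.1398]
eef_rot: [-2.217, -2.22, 0.001]
wrist_force: [-0.1, -0.7, -1.2]
gripper_width: 0.0942
grip_force: 0.0
```

Emit:
step_arm:
  steps:
    - [[0, 0, 0, 0, 0, 0, -1], [0, 0, 0, 0, 0, 0, -1], [0, 0, 0, 0, 0, 0, -1], [0, 0, 0, 0, 0, 0, -1], [0, 0, 0, 0, 0, 0, -1]]

```text
clock: 18.32
tcp_pos: [0.4302, -0.196, 0.1437]
eef_rot: [2.221, 2.219, 0.001]
wrist_force: [-0.9, 0.2, -0.4]
gripper_width: 0.0644
grip_force: 0.0
```

Emit:
step_arm:
  steps:
    - [[0, 0, 0, 0, 0, 0, -1], [0, 0, 0, 0, 0, 0, -1], [0, 0, 0, 0, 0, 0, -1], [0, 0, 0, 0, 0, 0, -1], [0, 0, 0, 0, 0, 0, -1]]

```text
clock: 18.73
tcp_pos: [0.4299, -0.1961, 0.1432]
eef_rot: [2.222, 2.219, 0.001]
wrist_force: [1.1, 0.4, 5.9]
gripper_width: 0.0518
grip_force: 29.7
```

Emit:
step_arm:
  steps:
    - [[0, 0, 0, 0, 0, -0.4, -1], [0, 0, 0, 0, 0, -0.6, -1], [0, 0, 0, 0, 0, -0.6, -1], [0, 0, 0, 0.03, 0.2, -0.4, -1], [0, 0, 0, 0.07, 0.5, 0, -1]]

```text
clock: 19.15
tcp_pos: [0.4563, -0.1931, 0.2254]
eef_rot: [2.225, 2.215, 0.001]
wrist_force: [0.1, -1.2, -2.2]
gripper_width: 0.0514
grip_force: 29.7
```

Emit:
step_arm:
  steps:
    - [[0, 0, 0, 0.09, 0.75, 0, -1], [0, 0, 0, 0.09, 0.75, 0, -1], [0, 0, 0, 0.09, 0.75, 0, -1], [0, 0, 0, 0.09, 0.75, 0, -1], [0, 0, 0, 0.09, 0.75, 0, -1]]

```text
clock: 19.57
tcp_pos: [0.6085, -0.1736, 0.2223]
eef_rot: [-2.222, -2.219, 0.001]
wrist_force: [-0.2, -0.4, -2.1]
gripper_width: 0.0514
grip_force: 29.7
```

Emit:
step_arm:
  steps:
    - [[0, 0, 0, 0.08, 0.6, 0, -1], [0, 0, 0, 0.06, 0.45, 0, -1], [0, 0, 0, 0.04, 0.27, 0.1, -1], [0, 0, 0, 0, 0.1, 0.3, -1], [0, 0, 0, 0, 0, 0.45, -1]]

```text
clock: 19.98
tcp_pos: [0.6656, -0.1669, 0.1885]
eef_rot: [2.22, 2.22, 0.002]
wrist_force: [0.2, 0.2, -1.1]
gripper_width: 0.0515
grip_force: 29.7
```

Emit:
step_arm:
  steps:
    - [[0, 0, 0, 0, 0, 0.45, -1], [0, 0, 0, 0, 0, 0.3, -1], [0, 0, 0, 0, 0, 0.15, -1], [0, 0, 0, 0, 0, 0.08, -1], [0, 0, 0, 0, 0, 0, -1]]

```text
clock: 20.4
tcp_pos: [0.6639, -0.1671, 0.1488]
eef_rot: [-2.222, -2.219, 0.001]
wrist_force: [-0.9, 0.1, -0.8]
gripper_width: 0.0513
grip_force: 29.7
```

Emit:
step_arm:
  steps:
    - [[0, 0, 0, 0, 0, 0.03, -1], [0, 0, 0, 0, 0, 0.02, -1], [0, 0, 0, 0, 0, 0.02, -1], [0, 0, 0, 0, 0, 0, -1], [0, 0, 0, 0, 0, 0, -1]]

```text
clock: 20.82
tcp_pos: [0.6645, -0.167, 0.1471]
eef_rot: [2.222, 2.22, 0.001]
wrist_force: [-0.6, -1.0, -1.2]
gripper_width: 0.0516
grip_force: 29.7
```

Emit:
step_arm:
  steps:
    - [[0, 0, 0, 0, 0, 0.02, -1], [0, 0, 0, 0, 0, 0.02, -1], [0, 0, 0, 0, 0, 0.02, -1], [0, 0, 0, 0, 0, 0, -1], [0, 0, 0, 0, 0, 0, -1]]

```text
clock: 21.23
tcp_pos: [0.6645, -0.167, 0.1453]
eef_rot: [2.223, 2.22, 0.001]
wrist_force: [-1.2, 0.2, 5.4]
gripper_width: 0.0514
grip_force: 29.7
```

Contact. I'll let go, rise, and back off toward the middle near the base so the top camera can see.

Emit:
step_arm:
  steps:
    - [[0, 0, 0, 0, 0, 0, 1], [0, 0, 0, 0, 0, 0, 1], [0, 0, 0, 0, 0, 0, 1], [0, 0, 0, 0, 0, 0, 1], [0, 0, 0, 0, 0, 0, 1]]

```text
clock: 21.65
tcp_pos: [0.6643, -0.167, 0.1441]
eef_rot: [-2.223, -2.22, 0.0]
wrist_force: [-0.1, -0.2, -0.2]
gripper_width: 0.0812
grip_force: 0.0
```

Emit:
step_arm:
  steps:
    - [[0, 0, 0, 0, 0, -0.4, 1], [0, 0, 0, 0, 0, -0.7, 1], [0, 0, 0, 0, 0, -0.8, 1], [0, 0, 0, 0, 0, -0.8, 1], [0, 0, 0, 0, -0.4, 0, 1]]

```text
clock: 22.07
tcp_pos: [0.6535, -0.1679, 0.2589]
eef_rot: [2.212, 2.213, 0.011]
wrist_force: [0.5, -0.7, 1.2]
gripper_width: 0.094
grip_force: 0.0
```

Emit:
step_arm:
  steps:
    - [[0, 0, 0, 0.1, -0.8, 0, 1], [0, 0, 0, 0.2, -0.8, 0, 1], [0, 0, 0, 0.2, -0.8, 0, 1], [0, 0, 0, 0.2, -0.8, 0, 1], [0, 0, 0, 0.2, -0.8, 0, 1]]

```text
clock: 22.48
tcp_pos: [0.4868, -0.1304, 0.2523]
eef_rot: [2.223, 2.22, 0.0]
wrist_force: [-0.3, -0.5, 0.3]
gripper_width: 0.0939
grip_force: 0.0
```

Emit:
step_arm:
  steps:
    - [[0, 0, 0, 0, -0.6, 0, 1], [0, 0, 0, 0, -0.2, 0, 1], [0, 0, 0, 0, 0, 0, 1], [0, 0, 0, 0, 0, 0, 1], [0, 0, 0, 0, 0, 0, 1]]

```text
clock: 22.9
tcp_pos: [0.4584, -0.1311, 0.2525]
eef_rot: [2.221, 2.219, 0.002]
wrist_force: [0.6, 0.2, 0.7]
gripper_width: 0.0942
grip_force: 0.0
```

```bash
python3 - <<'E'
from h import *;from bench import ctrl
i=ctrl.camera_info('top');p,z=ctrl.read_camera('top');q,_=ctrl.read_camera('scene')
P=cloud(i,z);h=P[...,2]
def circ(n,a,b,u,v,k,zz):
    m=((h>a)&(h<b));w=np.zeros(h.shape,np.uint8);w[v-k:v+k,u-k:u+k]=1;c=max(cv2.findContours(w*m.astype(np.uint8),0,1)[0],key=cv2.contourArea)[:,0];print(n,fitcircle(ray(i,c,zz)))
circ('roll',.035,.06,197,150,30,.045);circ('pot',.065,.09,163,233,30,.077);circ('jar',.09,.12,316,150,30,.103)
a=cv2.resize(p[110:280,120:360,::-1],(400,283));b=cv2.resize(q[110:260,140:400,::-1],(400,231))
cv2.imwrite('pics/f.png',cv2.resize(np.vstack([a,b]),None,fx=1.16,fy=1.16))
E
```

```text
roll (array([0.66390381, 0.13876349]), np.float64(0.029856519674877603))
pot (array([0.44282439, 0.22126416]), np.float64(0.035535627236090425))
jar (array([ 0.6611131 , -0.16951344]), np.float64(0.022916955781509055))
```

View pics/f.png

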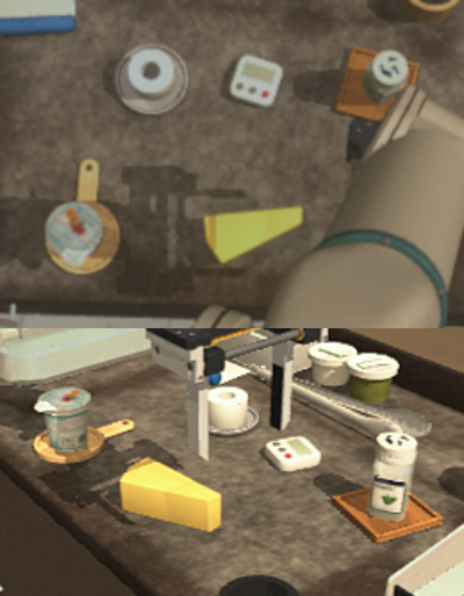

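The combined view shows the pot upright on the paddle (75,230), the roll in the saucer (151,72) and the jar upright in the tray (388,70). All are within about 4 mm of their centres, the wedge and timer haven't moved, and the arm is clear. I'm handing in.

```bash
python3 -c "
from bench import ctrl
print(ctrl.finish_job())"
```

```text
the job is handed in; nothing more can be done
None
```

The job is handed in at about 23 s on the clock: the pot is on the paddle, the jar in the square tray and the label roll in the saucer, each upright, let go and about 4 mm from its dish's centre by the last top picture; the wedge and timer look unmoved, and the hand-in gave no verdict.

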